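# Build a cheese rusk on the warmer and set its two faders

### The job

Lay the cheese round on the rusk that is on the plate and then the second rusk on the cheese, gently and not dropped, so that the three make a straight, centred stack. Then switch the warmer on for it: slide the left fader along its track until its white line is over the tip of its arrow pointer, and after that the right fader to its own pointer. Leave the pointers, the plate, the pepper mill and the jam jar where they are.

Things in the scene. Friction and masses are not known exactly. Their poses are not given: they have to be found in the camera images.
- warmer: Plate warmer, fixed: a flat steel deck nearest the robot, 190 deep (x -190 to 0), 310 wide, top 20 above the counter; behind it a white console 310 wide with two faders. Origin: on the counter under the line where deck and console meet, mid-width; x away from the robot, y to the robot's left, z up.
- warmer_face (a point): Middle of the console's sloping face, 60 behind and 59 above the warmer's origin. The face rises away from the robot at 26 deg from level, from x = 0, z = 30 to x = 120, z = 88 on the warmer, and carries the two faders. Axes: those of the warmer (not tilted).
- warmer_bar (a point): Centre of the fixed steel lamp bar over the console: 42 deep, 370 wide along y, 28 high; 77 behind and 235 above the warmer's origin, on two 16 mm posts at x = 80, y = +-166. It leaves no room for a hand held upright over the faders; a hand tilted square to the sloping face clears it. Axes: those of the warmer.
- plate: White plate lying on the deck, loose, 170 wide, 14 high, flat inside for about 52 mm round the centre, floor 5 mm thick. Origin: centre of its underside, z up.
- base_rusk: Hard brown rusk, a flat disc 62 across and 20 thick, already lying on the plate. Origin: centre of its underside, z up.
- cheese: Firm pale cheese round, a plain disc 62 across and 32 thick with rounded edges, lying flat on the counter to the robot's right of the warmer. Origin: centre of its underside, z up.
- top_rusk: Second hard brown rusk, the same as the first (62 across, 20 thick), lying flat on the counter to the robot's right of the warmer. Origin: centre of its underside, z up.
- left_fader (a joint): Travel of the left fader (left is the robot's left, the warmer's +y), in m: 0 at the right-hand end of its track, 0.090 at the left-hand end. Track centred at y = 80 mm on the warmer, halfway up the sloping face. About 2 N of friction plus slight damping; stays where it is left.
- left_fader_top (a point): Centre of the top of the left fader's black grip: a block 22 wide along the track, 34 across it, 45 high square to the sloping face, white line across its middle; its foot is 10.5 above the face. Axes: y along the track (growing joint value), z square out of the face, x up the slope.
- left_mark_tip (a point): Tip of the left fader's pointer, a flat black arrow 16 wide, 29 long, 5 high on the sloping face just below (robot side of) the track, pointing up at it. The grip's white line belongs in line with this tip. Stiff (25 N). Axes as for the grip; the tip is 19 mm down the slope from the track's middle line.
- right_fader (a joint): Travel of the right fader (left is the robot's left, the warmer's +y), in m: 0 at the right-hand end of its track, 0.090 at the left-hand end. Track centred at y = -80 mm on the warmer, halfway up the sloping face. About 2 N of friction plus slight damping; stays where it is left.
- right_fader_top (a point): Centre of the top of the right fader's black grip: a block 22 wide along the track, 34 across it, 45 high square to the sloping face, white line across its middle; its foot is 10.5 above the face. Axes: y along the track (growing joint value), z square out of the face, x up the slope.
- right_mark_tip (a point): Tip of the right fader's pointer, a flat black arrow 16 wide, 29 long, 5 high on the sloping face just below (robot side of) the track, pointing up at it. The grip's white line belongs in line with this tip. Stiff (25 N). Axes as for the grip; the tip is 19 mm down the slope from the track's middle line.
- mill: Pepper mill, turned dark wood, 52 wide, 135 tall. Not part of the job. Origin: centre of its underside.
- jam_jar: Closed jam jar, amber, 60 wide, 85 tall. Not part of the job. Origin: centre of its underside.
Things that resemble listed ones, but are neither listed nor needed, are in the scene too. What is shaped like the base_rusk but purple or turquoise is not meant.

How it is judged:
On the way, in this order (a step that is already met when the one before it is completed fails the run):
1. the cheese lies centred on the rusk on the plate, let go (horizontal distance between cheese and base_rusk below 0.012 m and z of cheese in the frame of base_rusk between 0.016 and 0.024 m and contact force between the fingers and cheese below 0.1 N and linear speed of cheese below 0.02 m/s), for 0.2 s.
2. the second rusk lies centred on the cheese, let go (horizontal distance between cheese and base_rusk below 0.012 m and z of cheese in the frame of base_rusk between 0.016 and 0.024 m and horizontal distance between top_rusk and cheese below 0.012 m and z of top_rusk in the frame of cheese between 0.028 and 0.036 m and contact force between the fingers and top_rusk below 0.1 N and linear speed of top_rusk below 0.02 m/s), for 0.2 s.
3. the left fader stands at its pointer, let go (y of left_fader_top in the frame of left_mark_tip between -0.005 and 0.005 m and velocity of joint left_fader between -0.01 and 0.01 m/s and contact force between the fingers and left_fader below 0.1 N), for 0.2 s.
4. the right fader stands at its pointer, let go (y of right_fader_top in the frame of right_mark_tip between -0.005 and 0.005 m and velocity of joint right_fader between -0.01 and 0.01 m/s and contact force between the fingers and right_fader below 0.1 N), for 0.2 s.
At the end, for the whole second after the job is handed in: Cheese within 12 mm of centred on the first rusk, second rusk likewise on the cheese, flat and at rest (heights within 4 mm, tilt under 0.1 rad); first rusk on the plate, within 30 mm of its centre, plate level; each fader within 5 mm of its pointer tip along the track (horizontal distance between cheese and base_rusk below 0.012 m and z of cheese in the frame of base_rusk between 0.016 and 0.024 m and horizontal distance between top_rusk and cheese below 0.012 m and z of top_rusk in the frame of cheese between 0.028 and 0.036 m and y of left_fader_top in the frame of left_mark_tip between -0.005 and 0.005 m and velocity of joint left_fader between -0.01 and 0.01 m/s and y of right_fader_top in the frame of right_mark_tip between -0.005 and 0.005 m and velocity of joint right_fader between -0.01 and 0.01 m/s and horizontal distance between base_rusk and plate below 0.03 m and z of base_rusk in the frame of plate below 0.009 m and angle between top_rusk's own z axis and vertical below 0.1 rad and angle between plate's own z axis and vertical below 0.05 rad and linear speed of each of cheese, top_rusk, plate below 0.02 m/s); the robot touches nothing.
It fails at once if a pointer is pushed more than 4 mm (distance of any of left_mark_tip, right_mark_tip from where it was at the start of the episode above 0.004 m).
It fails at once if the plate is shifted more than 30 mm (distance of plate from where it was at the start of the episode above 0.03 m).
It fails at once if the cheese or the second rusk is dropped (falls free faster than 0.7 m/s, about 25 mm) ((contact force between the fingers and cheese below 0.1 N and linear speed of cheese above 0.7 m/s) or (contact force between the fingers and top_rusk below 0.1 N and linear speed of top_rusk above 0.7 m/s)).
It fails at once if the pepper mill or the jam jar is shifted more than 40 mm (distance of any of mill, jam_jar from where it was at the start of the episode above 0.04 m).
It also fails if it takes over 72 s, if anything falls off the work surface, if the arm or the gripper's body presses on something with over 40 N, if the wrist force passes 120 N, or if a joint passes its speed limit or range.

### The arm

A 6-joint arm with a two-finger parallel gripper is mounted at the origin on the work surface. World frame = base frame: x ahead of the robot, y to its left, z up, the work surface at z = 0. Lengths are in m, angles in rad, forces in N, time in s.
With the tool pointing down it reaches from about 0.35 to 0.775 m from the base axis. Payload 5.5 kg.
Tool frame: the origin (TCP) lies between the finger pads; the fingertips stand 19 mm ahead of it and the grasp point (between the pads) is the TCP; z points along the fingers, y is the line along which they close (so a half turn about z gives the same grasp; the last joint's range is limited). The gripper opens to 85 mm and grips with 20 to 120 N. Pads are 22 mm wide; open, the fingers measure 114 mm over their backs; the gripper's body (76 mm by 85 mm) begins 54 mm behind the grasp point. The pads swing forward as they close: fully open they stand 13 mm farther back than shut.
Start: joints at [0.997, 0.313, 0.046, 1.304, 0, 1.431], TCP at [0.242, 0.522, 0.25] pointing down, gripper open.
Joint ranges: [-2.76, 2.76], [-0.86, 1.69], [-1.03, 1.26], [-2.2, 2.34], [-1.47, 1.5], [-3.14, 3.14]. Speed limits (rad/s): [2.57, 2.57, 3.14, 3.14, 3.14, 3.14].

### API

Orientations are given as a unit quaternion [w, x, y, z].
In Python, from workcell import env gives the robot as it stands.
- The arm moves only by the shell command python3 -m pendant 'ROWS' [FORCE]. ROWS is JSON, a list of rows, each an object with "travel": the shift along the tool's x, y, z scaled (see below), a list of three; "rot": the turn, a rotation vector about the tool's x, y, z scaled (see below), a list of three; "fingers": the opening, from -1 (shut) to 1 (fully open). In form: [{"travel": [dx, dy, dz], "rot": [wx, wy, wz], "fingers": fingers}, ...]. A call has 1 to 10 rows; each row is the pose to reach, as a shift and turn from the pose commanded when the call began, along the tool's axes at that moment; what a row does not reach only later rows make up. The controller multiplies each number of a shift by 0.12 m and each number of a turn by 60 degrees. A row lasts 1/10 s, in which the tool goes at most 50 mm and 8.59 degrees, less where a joint would pass 70% of its speed; a pose out of reach is approached as far as the arm can. A call with a number of a shift or a turn outside -1 to 1 is refused whole. A call with a gripper value outside its range is refused whole. The fingers move at their own pace and stop on an object; FORCE is the grip in N (left out, the last holds). Time passes only in rows, so rows that repeat a pose let the fingers close. It gives the time, the measured TCP pose, the force, the opening and the grip force at its end, in the units of the state.
- env.get_state(): the state, without advancing time (a new reading comes with each control period).
- env.read_camera(name): name is "side" or "top" or "wrist"; returns (picture, depth): 384x512x3 uint8, blue, green, red; 384x512 float32, m along the optical axis (not along the pixel's ray), 0 where there is no reading.
- env.camera_model(name): a dict with "fovy" (degrees; the focal length in pixels is half the picture's height over the tangent of half this angle, whatever the lens; pixels are square), "cx", "cy" (the principal point, pixels), "rvec" (rotation vector, rad) and "tvec" (3), from world to camera coordinates, as OpenCV has them; the wrist camera has in their place "T_tool_cam" (4x4, takes a point from camera to tool coordinates, whose origin is the TCP and whose axes are the flange's). Camera axes: x right, y down, z forward; pixel columns grow to the right and rows downward; lengths in m; the calibration is good to about 2 mm. The wrist camera is an equidistant fisheye: a pixel r from the principal point sees the ray r / f radians off the axis. A picture is of the moment at which its call begins: read the wrist's pose just before it. camera_model takes no time and is no camera call.
- env.hand_in(): hands the job in; it is judged then, once.
Trained networks look in the newest picture that a camera, given by its name, has taken for a name from the list of things; names that differ only in an ending like _2 or _b are one class to them, and where a whole thing is asked for, a point or a joint stands for the part that bears it (a point fixed in the world has none). Each returns a list of dicts, best first, with "conf" (0 to 1); they miss things now and then, are a little off and sometimes report something else, mostly with a low value. They report only what shows in the picture. A call takes as long as a camera call. They do not tell look-alikes from the thing itself.
- env.outline_of(camera, target): "mask" (384x512 bool, what is visible of it) and "xy" ([column, row] in pixels, amid what is visible of it).
The state is a dict: "clock": time; "joint_pos": joint angles; "qvel": joint speeds; "tau": joint torques, N m; "tcp_pos": TCP position; "orientation": TCP orientation; "wrist_force": force on the tool from outside, world axes, zero at the start; "ft_torque": the same for the moment, N m; "finger_gap": finger opening in m; "grip_force": force on a finger pad.
Only numpy, scipy, OpenCV 4.12 (cv2) and the standard library are available. Lean on these libraries where they do the work, as an engineer would, in place of code of your own. Each camera call takes 0.05 s, during which the arm holds its last target. There are 200 camera calls.

## Working session

There is one attempt and no reset: what is moved stays moved. The work goes in short steps, Python scripts to look and compute and a shell command to move; the robot and the scene stay as the last step left them, time stands still between calls to the robot, and variables do not carry over. Pictures are saved under pics/ and viewed, at most 10 in all, crops included, and the job is handed in when it is done.

```bash
ls; mkdir -p pics
cat > h.py <<'E'
import numpy as np, cv2
from scipy.spatial.transform import Rotation as R
from workcell import env
def cam(n):
    m=env.camera_model(n); f=192/np.tan(np.radians(m['fovy'])/2); return m,f
def pts(n,d,mask,st=None):
    m,f=cam(n); v,u=np.nonzero(mask&(d>0)); z=d[v,u].astype(float)
    x=(u-m['cx'])/f; y=(v-m['cy'])/f
    if n=='wrist':
        r=np.hypot(x,y)+1e-9; s=np.tan(r)/r; P=np.c_[x*s*z,y*s*z,z]
        T=np.array(m['T_tool_cam']); P=P@T[:3,:3].T+T[:3,3]
        q=np.array(st['orientation']); return R.from_quat(q[[1,2,3,0]]).apply(P)+st['tcp_pos']
    Rm=cv2.Rodrigues(np.array(m['rvec'],float))[0]
    return (np.c_[x*z,y*z,z]-np.array(m['tvec']).ravel())@Rm
def q2R(q): q=np.array(q); return R.from_quat(q[[1,2,3,0]])
E
python3 - <<'E'
from h import *
ims=[]
for n in ['top','side']:
    im,d=env.read_camera(n); cv2.imwrite(f'pics/{n}0.png',im); np.save(f'{n}0.npy',d)
    for t in ['plate','base_rusk','cheese','top_rusk','left_fader_top','right_fader_top','left_mark_tip','right_mark_tip','mill','jam_jar','warmer']:
        for o in env.outline_of(n,t):
            P=pts(n,d,o['mask'])
            if len(P)==0: continue
            top=P[P[:,2]>np.percentile(P[:,2],95)-.006]
            c,r=cv2.minEnclosingCircle((top[:,:2]*1000).astype(np.float32))
            print(n,t,round(o['conf'],2),np.round(o['xy']),len(P),'med',np.round(np.median(P,0),3),'topc',np.round(c),round(r),'z',np.round(np.percentile(P[:,2],95),3))
s=env.get_state();print(s['clock'],s['orientation'])
E
```

```text
pics
top plate 0.85 [220. 197.] 1960 med [0.489 0.141 0.03 ] topc [485. 142.] 84 z 0.035
top base_rusk 0.87 [176. 261.] 319 med [0.316 0.277 0.019] topc [314. 278.] 30 z 0.023
top base_rusk 0.8 [143. 198.] 287 med [0.508 0.38  0.019] topc [510. 381.] 30 z 0.024
top base_rusk 0.57 [222. 208.] 280 med [0.478 0.142 0.044] topc [477. 142.] 29 z 0.048
top base_rusk 0.53 [210. 264.] 309 med [0.304 0.175 0.02 ] topc [303. 175.] 30 z 0.024
top cheese 0.7 [369. 184.] 341 med [ 0.555 -0.336  0.019] topc [ 557. -340.] 31 z 0.023
top cheese 0.64 [329. 191.] 310 med [ 0.544 -0.198  0.031] topc [ 547. -200.] 30 z 0.035
top top_rusk 0.58 [369. 184.] 323 med [ 0.556 -0.337  0.019] topc [ 557. -340.] 31 z 0.023
top left_fader_top 0.63 [209. 157.] 112 med [0.628 0.158 0.106] topc [628. 160.] 12 z 0.115
top right_fader_top 0.67 [370. 186.] 324 med [ 0.555 -0.338  0.019] topc [ 557. -340.] 31 z 0.023
top right_fader_top 0.42 [241. 158.] 125 med [0.621 0.071 0.105] topc [621.  70.] 12 z 0.115
top left_mark_tip 0.2 [327. 187.] 329 med [ 0.547 -0.197  0.031] topc [ 547. -200.] 30 z 0.035
top right_mark_tip
[... 1135 characters left out ...]
 0.034
side right_fader_top 0.54 [279. 184.] 199 med [0.616 0.063 0.102] topc [618.  70.] 13 z 0.115
side left_mark_tip 0.36 [237. 170.] 42 med [0.615 0.226 0.049] topc [616. 226.] 11 z 0.053
side right_mark_tip 0.53 [286. 210.] 53 med [0.599 0.017 0.049] topc [600.  14.] 12 z 0.055
side mill 0.8 [353. 348.] 1070 med [ 0.422 -0.328  0.091] topc [ 435. -326.] 20 z 0.132
side jam_jar 0.69 [299. 304.] 939 med [ 0.418 -0.193  0.08 ] topc [ 430. -186.] 27 z 0.087
side warmer 0.86 [261. 192.] 12087 med [0.617 0.063 0.048] topc [656. 112.] 183 z 0.25
side warmer 0.71 [257. 169.] 162 med [0.623 0.151 0.103] topc [628. 158.] 12 z 0.115
1.2 [2.63861826e-05 2.15223252e-01 9.76564872e-01 4.28194204e-05]
```

Run:
```python
from h import *
a=cv2.imread('pics/top0.png');b=cv2.imread('pics/side0.png')
cv2.imwrite('pics/both.png',np.hstack([cv2.resize(a[110:300,120:420],(400,253)),cv2.resize(b[110:370,100:420],(400,325))[:253]]))
cv2.imwrite('pics/both.png',np.vstack([cv2.resize(a[120:290,120:420],(530,300)),cv2.resize(b[130:375,100:500],(490,300))[:, :490] if 0 else cv2.resize(b[130:356,100:500],(530,300))]))
# warmer yaw from bar top points
d=np.load('top0.npy'); P=pts('top',d,np.ones(d.shape,bool))
B=P[(P[:,2]>.243)&(P[:,2]<.256)&(P[:,0]>.55)]
r=cv2.minAreaRect((B[:,:2]*1000).astype(np.float32));print(len(B),r)
# face plane
F=P[(P[:,2]>.035)&(P[:,2]<.085)&(P[:,0]>.56)&(P[:,0]<.72)&(abs(P[:,1]-.11)<.15)]
for _ in range(4):
    A=np.c_[F[:,:2],np.ones(len(F))];k=np.linalg.lstsq(A,F[:,2],rcond=None)[0];e=abs(A@k-F[:,2]);F=F[e<max(.003,np.median(e)*2)]
print(k,len(F),np.degrees(np.arctan2(k[1],k[0])),np.degrees(np.arctan(np.hypot(k[0],k[1]))))
```

```text
2168 ((657.8457641601562, 113.81718444824219), (367.903076171875, 43.16392517089844), 85.36699676513672)
[ 0.47039685 -0.0334213  -0.23864184] 1362 -4.063987233620355 25.247750762570526
```

View pics/both.png

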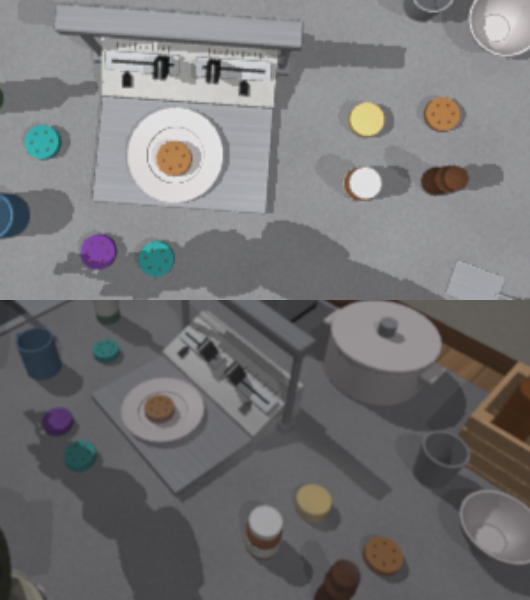

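```bash
M='{"travel":[-0.965,-0.88,0],"rot":[0,0,0],"fingers":1}'
python3 -m pendant '[{"travel":[-0.4,-0.36,0],"rot":[0,0,0],"fingers":1},{"travel":[-0.965,-0.88,0],"rot":[0,0,0],"fingers":1},{"travel":[-0.965,-0.88,0],"rot":[0,0,0],"fingers":1},{"travel":[-0.965,-0.88,0],"rot":[0,0,0],"fingers":1}]'
python3 -m pendant '[{"travel":[-0.965,-0.88,0],"rot":[0,0,-0.34],"fingers":1},{"travel":[-0.965,-0.88,0],"rot":[0,0,-0.34],"fingers":1},{"travel":[-0.965,-0.88,0],"rot":[0,0,-0.34],"fingers":1},{"travel":[-0.965,-0.88,0],"rot":[0,0,-0.34],"fingers":1}]'
python3 -c "
from h import *
s=env.get_state();print(s['clock'],s['tcp_pos'],s['joint_pos'],q2R(s['orientation']).as_matrix().round(3))"
```

```text
clock: 1.6
tcp_pos: [0.3034, 0.3734, 0.2505]
orientation: [0.0, 0.217, 0.976, -0.001]
wrist_force: [-0.2, 0.5, 0.2]
finger_gap: 0.0856
grip_force: 0.0
clock: 2.0
tcp_pos: [0.364, 0.2306, 0.2505]
orientation: [0.0, 0.039, 0.999, -0.0]
wrist_force: [0.1, -0.2, 0.9]
finger_gap: 0.0854
grip_force: 0.0
2.0 [0.36404302 0.23056193 0.25054869] [ 3.78195630e-01  3.37812888e-02 -2.93900647e-01  1.24232535e+00
 -5.40916335e-04  4.56042804e-01] [[-0.997  0.078  0.001]
 [ 0.078  0.997 -0.   ]
 [-0.001 -0.    -1.   ]]
```

```bash
python3 -m pendant '[{"travel":[-0.45,-0.87,0],"rot":[0,0,0],"fingers":1},{"travel":[-0.45,-0.87,0],"rot":[0,0,0],"fingers":1},{"travel":[-0.45,-0.87,0],"rot":[0,0,0],"fingers":1}]' >/dev/null
python3 -m pendant '[{"travel":[-0.45,-0.87,0],"rot":[0,0,0],"fingers":1},{"travel":[-0.45,-0.87,0],"rot":[0,0,0],"fingers":1},{"travel":[-0.45,-0.87,0],"rot":[0,0,0],"fingers":1}]' >/dev/null
python3 -m pendant '[{"travel":[-0.45,-0.87,0],"rot":[0,0,0],"fingers":1},{"travel":[-0.45,-0.87,0],"rot":[0,0,0],"fingers":1},{"travel":[-0.45,-0.87,0],"rot":[0,0,0],"fingers":1}]' >/dev/null
python3 -m pendant '[{"travel":[-0.45,-0.87,0.5],"rot":[0,0,0],"fingers":1},{"travel":[-0.45,-0.87,1],"rot":[0,0,0],"fingers":1},{"travel":[-0.45,-0.87,1],"rot":[0,0,0],"fingers":1},{"travel":[-0.45,-0.87,1],"rot":[0,0,0],"fingers":1},{"travel":[-0.45,-0.87,1],"rot":[0,0,0],"fingers":1}]'
cat >> h.py <<'E'
def look(t,zlo=None):
    s=env.get_state(); im,d=env.read_camera('wrist')
    for o in env.outline_of('wrist',t)[:4]:
        P=pts('wrist',d,o['mask'],s)
        if len(P)<20: continue
        z=np.percentile(P[:,2],90); T=P[abs(P[:,2]-z)<.004]
        c,r=cv2.minEnclosingCircle((T[:,:2]*1000).astype(np.float32))
        e=np.array([*c,z*1000])/1000-s['tcp_pos']
        tt=q2R(s['orientation']).inv().apply(e)/.12
        print(t,round(o['conf'],2),np.round(o['xy']),len(P),'circ',np.round(c,1),round(r,1),'z',round(z,4),'toolunits',tt.round(3))
    return s,im,d
E
python3 - <<'E'
from h import *
s,im,d=look('cheese'); print(s['clock'],s['tcp_pos'],s['joint_pos'][5]); cv2.imwrite('pics/w1.png',im)
E
```

```text
clock: 3.4
tcp_pos: [0.5448, -0.2003, 0.1267]
orientation: [-0.003, 0.04, 0.999, 0.001]
wrist_force: [-0.4, 0.4, 0.4]
finger_gap: 0.0854
grip_force: 0.0
cheese 0.85 [253. 192.] 4801 circ [ 546.  -200.8] 30.6 z 0.0334 toolunits [-0.014 -0.005  0.777]
3.4 [ 0.54479661 -0.20030683  0.12668173] -0.4113759600752174
```

View pics/w1.png

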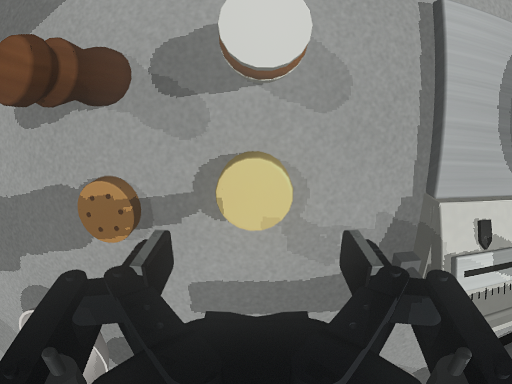

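```bash
python3 -m pendant '[{"travel":[-0.012,-0.005,0.4],"rot":[0,0,0],"fingers":1},{"travel":[-0.012,-0.005,0.7],"rot":[0,0,0],"fingers":1},{"travel":[-0.012,-0.005,0.84],"rot":[0,0,0],"fingers":1},{"travel":[-0.012,-0.005,0.84],"rot":[0,0,0],"fingers":1},{"travel":[-0.012,-0.005,0.84],"rot":[0,0,0],"fingers":1}]'
python3 -m pendant '[{"travel":[0,0,0],"rot":[0,0,0],"fingers":-1},{"travel":[0,0,0],"rot":[0,0,0],"fingers":-1},{"travel":[0,0,0],"rot":[0,0,0],"fingers":-1},{"travel":[0,0,0],"rot":[0,0,0],"fingers":-1},{"travel":[0,0,0],"rot":[0,0,0],"fingers":-1},{"travel":[0,0,0],"rot":[0,0,0],"fingers":-1}]' 30
```

```text
clock: 4.0
tcp_pos: [0.5485, -0.2005, 0.0315]
orientation: [0.001, 0.038, 0.999, -0.0]
wrist_force: [0.0, -0.9, 0.1]
finger_gap: 0.0857
grip_force: 0.0
clock: 4.6
tcp_pos: [0.549, -0.2015, 0.0322]
orientation: [0.002, 0.039, 0.999, -0.001]
wrist_force: [-1.9, 2.4, 7.4]
finger_gap: 0.0606
grip_force: 31.2
```

```bash
python3 -m pendant '[{"travel":[0,0,-0.3],"rot":[0,0,0],"fingers":-1},{"travel":[0,0,-0.7],"rot":[0,0,0],"fingers":-1},{"travel":[0,0,-1],"rot":[0,0,0],"fingers":-1},{"travel":[0.1,0.3,-1],"rot":[0,0,0],"fingers":-1}]'
python3 -m pendant '[{"travel":[0.17,0.63,0],"rot":[0,0,0],"fingers":-1},{"travel":[0.27,0.93,0],"rot":[0,0,0],"fingers":-1},{"travel":[0.27,0.93,0],"rot":[0,0,0],"fingers":-1}]' >/dev/null
python3 -m pendant '[{"travel":[0.17,0.5,0],"rot":[0,0,0],"fingers":-1},{"travel":[0.27,0.93,0],"rot":[0,0,0],"fingers":-1},{"travel":[0.27,0.93,0],"rot":[0,0,0],"fingers":-1}]' >/dev/null
python3 -m pendant '[{"travel":[0.1,0.4,0],"rot":[0,0,0],"fingers":-1},{"travel":[0.18,0.65,0],"rot":[0,0,0],"fingers":-1},{"travel":[0.18,0.65,0],"rot":[0,0,0],"fingers":-1},{"travel":[0.18,0.65,0],"rot":[0,0,0],"fingers":-1},{"travel":[0.18,0.65,0],"rot":[0,0,0],"fingers":-1}]'
python3 - <<'E'
from h import *
s,im,d=look('cheese'); look('base_rusk'); look('plate'); print(s['clock'],s['tcp_pos'],s['joint_pos'][5]); cv2.imwrite('pics/w2.png',im)
E
```

```text
clock: 5.0
tcp_pos: [0.5437, -0.1692, 0.157]
orientation: [0.007, 0.041, 0.999, -0.004]
wrist_force: [2.0, 2.0, -1.1]
finger_gap: 0.0602
grip_force: 33.8
clock: 6.1
tcp_pos: [0.4761, 0.1421, 0.1499]
orientation: [0.001, 0.039, 0.999, -0.0]
wrist_force: [-0.1, -0.0, -1.3]
finger_gap: 0.0605
grip_force: 33.8
cheese 0.85 [254. 237.] 12361 circ [473.8 143.7] 30.9 z 0.151 toolunits [ 0.02   0.012 -0.009]
base_rusk 0.89 [257. 165.] 1401 circ [469.9 143.9] 28.6 z 0.0465 toolunits [0.052 0.014 0.86 ]
base_rusk 0.79 [388.  13.] 1721 circ [316.5 277.6] 30.9 z 0.0217 toolunits [1.415 1.023 1.066]
base_rusk 0.74 [275.   9.] 865 circ [318.2 174.2] 25.4 z 0.0216 toolunits [1.332 0.165 1.067]
base_rusk 0.59 [470. 191.] 2091 circ [509.9 382.7] 31.5 z 0.0216 toolunits [-0.122  2.024  1.068]
plate 0.94 [254. 149.] 15414 circ [484.4 142.1] 85.1 z 0.0344 toolunits [-0.07   0.008  0.96 ]
plate 0.59 [158. 164.] 32455 circ [627.4 174.5] 114.1 z 0.041 toolunits [-1.237  0.372  0.905]
6.1 [0.47608291 0.14207106 0.14991634] 0.20706528863631585
```

View pics/w2.png

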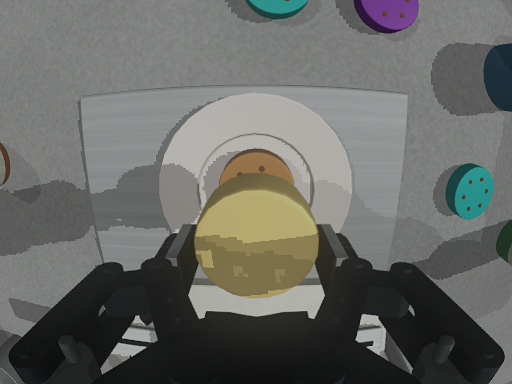

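Run:
```python
from h import *
from scipy.optimize import least_squares
s=env.get_state(); im,d=env.read_camera('wrist')
o=env.outline_of('wrist','base_rusk')
o=min(o,key=lambda o:abs(o['xy'][0]-257)+abs(o['xy'][1]-165))
P=pts('wrist',d,o['mask'],s); P=P[abs(P[:,2]-.0465)<.003]*1000
H=cv2.convexHull(P[:,:2].astype(np.float32))[:,0]; H=H[H[:,0]<466]
for r in (30,30.5,31): print(r,least_squares(lambda c:np.hypot(*(H-c).T)-r,[474,142],loss='soft_l1').x, len(H))
for n in('top','side'):
    im,d=env.read_camera(n)
    for o in env.outline_of(n,'cheese')[:2]:
        P=pts(n,d,o['mask']);z=np.percentile(P[:,2],90);T=P[abs(P[:,2]-z)<.004]*1000
        print(n,o['conf'],cv2.minEnclosingCircle(T[:,:2].astype(np.float32)),z)
```

```text
30 [476.06479187 143.43224638] 23
30.5 [476.67183191 143.42124166] 23
31 [477.27371096 143.42161435] 23
side 0.57 ((470.68792724609375, 142.89132690429688), 31.320331573486328) 0.15093444168765988
```

```bash
python3 -m pendant '[{"travel":[-0.025,0,0.2],"rot":[0,0,0],"fingers":-1},{"travel":[-0.025,0,0.4],"rot":[0,0,0],"fingers":-1},{"travel":[-0.025,0,0.54],"rot":[0,0,0],"fingers":-1},{"travel":[-0.025,0,0.57],"rot":[0,0,0],"fingers":-1},{"travel":[-0.025,0,0.57],"rot":[0,0,0],"fingers":-1},{"travel":[-0.025,0,0.57],"rot":[0,0,0],"fingers":-1}]'
python3 - <<'E'
from h import *
look('cheese')
E
```

```text
clock: 7.3
tcp_pos: [0.4791, 0.1427, 0.082]
orientation: [0.001, 0.039, 0.999, 0.0]
wrist_force: [-0.1, -0.0, -1.5]
finger_gap: 0.0605
grip_force: 33.8
cheese 0.92 [256. 239.] 12209 circ [476.9 144.3] 31.0 z 0.083 toolunits [ 0.02   0.012 -0.009]
```

```bash
python3 -m pendant '[{"travel":[0,-0.005,0.02],"rot":[0,0,0],"fingers":-1},{"travel":[0,-0.005,0.035],"rot":[0,0,0],"fingers":-1},{"travel":[0,-0.005,0.035],"rot":[0,0,0],"fingers":-1},{"travel":[0,-0.005,0.035],"rot":[0,0,0],"fingers":-1}]'
```

```text
clock: 7.8
tcp_pos: [0.4788, 0.142, 0.0772]
orientation: [0.0, 0.039, 0.999, 0.0]
wrist_force: [-0.2, 0.3, 1.6]
finger_gap: 0.0604
grip_force: 34.1
```

```bash
python3 -m pendant '[{"travel":[0,0,0],"rot":[0,0,0],"fingers":0.6},{"travel":[0,0,0],"rot":[0,0,0],"fingers":1},{"travel":[0,0,0],"rot":[0,0,0],"fingers":1},{"travel":[0,0,0],"rot":[0,0,0],"fingers":1},{"travel":[0,0,0],"rot":[0,0,0],"fingers":1}]'
python3 -m pendant '[{"travel":[0,0,-0.2],"rot":[0,0,0],"fingers":1},{"travel":[0,0,-0.6],"rot":[0,0,0],"fingers":1},{"travel":[0,0,-0.8],"rot":[0,0,0],"fingers":1},{"travel":[0,0,-0.8],"rot":[0,0,0],"fingers":1},{"travel":[0,0,-0.8],"rot":[0,0,0],"fingers":1}]'
python3 - <<'E'
from h import *
s,im,d=look('cheese'); cv2.imwrite('pics/w3.png',im); look('base_rusk')
E
```

```text
clock: 8.3
tcp_pos: [0.4784, 0.142, 0.0769]
orientation: [-0.0, 0.039, 0.999, 0.0]
wrist_force: [1.0, 1.1, -0.2]
finger_gap: 0.0851
grip_force: 0.0
clock: 8.8
tcp_pos: [0.4788, 0.142, 0.1732]
orientation: [0.001, 0.039, 0.999, 0.0]
wrist_force: [0.1, -0.4, 0.1]
finger_gap: 0.0852
grip_force: 0.0
cheese 0.75 [255. 187.] 4647 circ [476.  143.6] 30.4 z 0.0785 toolunits [0.025 0.012 0.789]
base_rusk 0.98 [382.  15.] 1836 circ [316.  278.6] 31.3 z 0.0217 toolunits [1.428 1.032 1.252]
base_rusk 0.74 [458. 182.] 1849 circ [509.6 382.7] 31.4 z 0.0216 toolunits [-0.113  2.023  1.25 ]
base_rusk 0.57 [274.  12.] 1183 circ [311.7 174.8] 29.0 z 0.0216 toolunits [1.397 0.167 1.253]
```

View pics/w3.png

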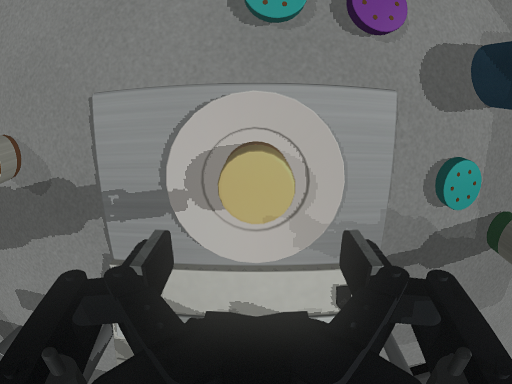

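```bash
python3 -m pendant '[{"travel":[-0.12,-0.4,0],"rot":[0,0,0],"fingers":1},{"travel":[-0.24,-0.99,0],"rot":[0,0,0],"fingers":1},{"travel":[-0.24,-0.99,0],"rot":[0,0,0],"fingers":1}]' >/dev/null
python3 -m pendant '[{"travel":[-0.24,-0.99,0],"rot":[0,0,0],"fingers":1},{"travel":[-0.24,-0.99,0],"rot":[0,0,0],"fingers":1},{"travel":[-0.24,-0.99,0],"rot":[0,0,0],"fingers":1}]' >/dev/null
python3 -m pendant '[{"travel":[-0.24,-0.99,0],"rot":[0,0,0],"fingers":1},{"travel":[-0.24,-0.99,0],"rot":[0,0,0],"fingers":1},{"travel":[-0.24,-0.99,0],"rot":[0,0,0],"fingers":1}]' >/dev/null
python3 -m pendant '[{"travel":[-0.24,-0.99,0.2],"rot":[0,0,0],"fingers":1},{"travel":[-0.24,-0.99,0.5],"rot":[0,0,0],"fingers":1},{"travel":[-0.24,-0.99,0.5],"rot":[0,0,0],"fingers":1},{"travel":[-0.24,-0.99,0.5],"rot":[0,0,0],"fingers":1},{"travel":[-0.24,-0.99,0.5],"rot":[0,0,0],"fingers":1},{"travel":[-0.24,-0.99,0.5],"rot":[0,0,0],"fingers":1}]'
python3 - <<'E'
from h import *
s,im,d=look('top_rusk');print(s['tcp_pos'],q2R(s['orientation']).as_matrix()[:,2])
E
```

```text
clock: 10.5
tcp_pos: [0.5562, -0.3398, 0.1128]
orientation: [-0.0, 0.039, 0.999, 0.0]
wrist_force: [0.3, -0.3, 0.1]
finger_gap: 0.0853
grip_force: 0.0
top_rusk 0.65 [254. 190.] 4966 circ [ 556.8 -339.7] 30.9 z 0.0216 toolunits [-0.005  0.     0.76 ]
top_rusk 0.54 [504. 255.] 885 circ [668.4 -53.4] 37.1 z 0.0243 toolunits [-0.748  2.451  0.739]
[ 0.55622005 -0.33978368  0.11280616] [-5.50275440e-04  9.37063928e-04 -9.99999410e-01]
```

```bash
python3 -m pendant '[{"travel":[-0.005,0,0.35],"rot":[0,0,0],"fingers":1},{"travel":[-0.005,0,0.65],"rot":[0,0,0],"fingers":1},{"travel":[-0.005,0,0.75],"rot":[0,0,0],"fingers":1},{"travel":[-0.005,0,0.75],"rot":[0,0,0],"fingers":1},{"travel":[-0.005,0,0.75],"rot":[0,0,0],"fingers":1},{"travel":[-0.005,0,0.75],"rot":[0,0,0],"fingers":1}]'
python3 -m pendant '[{"travel":[0,0,0],"rot":[0,0,0],"fingers":-1},{"travel":[0,0,0],"rot":[0,0,0],"fingers":-1},{"travel":[0,0,0],"rot":[0,0,0],"fingers":-1},{"travel":[0,0,0],"rot":[0,0,0],"fingers":-1},{"travel":[0,0,0],"rot":[0,0,0],"fingers":-1},{"travel":[0,0,0],"rot":[0,0,0],"fingers":-1}]' 30
```

```text
clock: 11.2
tcp_pos: [0.5585, -0.3417, 0.0254]
orientation: [0.002, 0.039, 0.999, -0.001]
wrist_force: [0.0, 0.4, 0.6]
finger_gap: 0.0858
grip_force: 0.0
clock: 11.8
tcp_pos: [0.5578, -0.3414, 0.0247]
orientation: [0.001, 0.039, 0.999, -0.001]
wrist_force: [-1.9, 0.3, 6.1]
finger_gap: 0.06
grip_force: 31.7
```

```bash
python3 -m pendant '[{"travel":[0,0,-0.3],"rot":[0,0,0],"fingers":-1},{"travel":[0,0,-0.7],"rot":[0,0,0],"fingers":-1},{"travel":[0,0,-1],"rot":[0,0,0],"fingers":-1},{"travel":[0.1,0.3,-1],"rot":[0,0,0],"fingers":-1}]'
python3 -m pendant '[{"travel":[0.2,0.65,-0.1],"rot":[0,0,0],"fingers":-1},{"travel":[0.25,0.93,-0.1],"rot":[0,0,0],"fingers":-1},{"travel":[0.25,0.93,-0.1],"rot":[0,0,0],"fingers":-1}]' >/dev/null
python3 -m pendant '[{"travel":[0.17,0.5,0],"rot":[0,0,0],"fingers":-1},{"travel":[0.25,0.93,0],"rot":[0,0,0],"fingers":-1},{"travel":[0.25,0.93,0],"rot":[0,0,0],"fingers":-1}]' >/dev/null
python3 -m pendant '[{"travel":[0.17,0.5,0],"rot":[0,0,0],"fingers":-1},{"travel":[0.25,0.93,0],"rot":[0,0,0],"fingers":-1},{"travel":[0.25,0.93,0],"rot":[0,0,0],"fingers":-1}]' >/dev/null
python3 -m pendant '[{"travel":[0.1,0.4,0],"rot":[0,0,0],"fingers":-1},{"travel":[0.14,0.87,0],"rot":[0,0,0],"fingers":-1},{"travel":[0.14,0.87,0],"rot":[0,0,0],"fingers":-1},{"travel":[0.14,0.87,0],"rot":[0,0,0],"fingers":-1},{"travel":[0.14,0.87,0],"rot":[0,0,0],"fingers":-1}]'
python3 - <<'E'
from h import *
s,im,d=look('top_rusk'); print(s['clock'],s['tcp_pos'])
E
```

```text
clock: 12.2
tcp_pos: [0.5525, -0.3102, 0.1504]
orientation: [0.007, 0.041, 0.999, -0.005]
wrist_force: [1.2, -0.0, -0.5]
finger_gap: 0.0604
grip_force: 33.2
clock: 13.6
tcp_pos: [0.4759, 0.1413, 0.1549]
orientation: [0.0, 0.039, 0.999, -0.0]
wrist_force: [-0.2, 0.4, -0.2]
finger_gap: 0.0598
grip_force: 33.2
top_rusk 0.75 [255. 236.] 11275 circ [475.3 142.6] 31.1 z 0.1516 toolunits [0.006 0.01  0.027]
13.6 [0.4759431  0.14134053 0.15493607]
```

```bash
python3 -m pendant '[{"travel":[-0.006,0.008,0.2],"rot":[0,0,0],"fingers":-1},{"travel":[-0.006,0.008,0.35],"rot":[0,0,0],"fingers":-1},{"travel":[-0.006,0.008,0.4],"rot":[0,0,0],"fingers":-1},{"travel":[-0.006,0.008,0.4],"rot":[0,0,0],"fingers":-1},{"travel":[-0.006,0.008,0.4],"rot":[0,0,0],"fingers":-1}]'
python3 - <<'E'
from h import *
look('top_rusk')
E
```

```text
clock: 14.2
tcp_pos: [0.4768, 0.1425, 0.1075]
orientation: [0.0, 0.039, 0.999, 0.0]
wrist_force: [-0.2, -0.3, 0.3]
finger_gap: 0.0599
grip_force: 33.2
top_rusk 0.92 [259. 237.] 11382 circ [476.  143.7] 31.1 z 0.1042 toolunits [0.007 0.009 0.027]
```

Centred over the cheese; about 5.5 mm to go.

```bash
python3 -m pendant '[{"travel":[0,0,0.02],"rot":[0,0,0],"fingers":-1},{"travel":[0,0,0.04],"rot":[0,0,0],"fingers":-1},{"travel":[0,0,0.04],"rot":[0,0,0],"fingers":-1},{"travel":[0,0,0.04],"rot":[0,0,0],"fingers":-1}]'
```

```text
clock: 14.7
tcp_pos: [0.4761, 0.1431, 0.1021]
orientation: [-0.0, 0.039, 0.999, 0.0]
wrist_force: [0.5, 0.0, -0.6]
finger_gap: 0.06
grip_force: 33.2
```

```bash
python3 -m pendant '[{"travel":[0,0,0.01],"rot":[0,0,0],"fingers":-1},{"travel":[0,0,0.01],"rot":[0,0,0],"fingers":-1}]'
python3 -m pendant '[{"travel":[0,0,0],"rot":[0,0,0],"fingers":0.6},{"travel":[0,0,0],"rot":[0,0,0],"fingers":1},{"travel":[0,0,0],"rot":[0,0,0],"fingers":1},{"travel":[0,0,0],"rot":[0,0,0],"fingers":1},{"travel":[0,0,0],"rot":[0,0,0],"fingers":1}]'
python3 -m pendant '[{"travel":[0,0,-0.2],"rot":[0,0,0],"fingers":1},{"travel":[0,0,-0.6],"rot":[0,0,0],"fingers":1},{"travel":[0,0,-1],"rot":[0,0,0],"fingers":1},{"travel":[0,0,-1],"rot":[0,0,0],"fingers":1},{"travel":[0,0,-1],"rot":[0,0,0],"fingers":1}]'
python3 - <<'E'
from h import *
s,im,d=look('top_rusk'); cv2.imwrite('pics/w4.png',im)
for t in ['left_fader_top','right_fader_top','left_mark_tip','right_mark_tip']:
    for o in env.outline_of('wrist',t)[:3]:
        P=pts('wrist',d,o['mask'],s)
        if len(P): print(t,round(o['conf'],2),np.round(o['xy']),len(P),np.median(P,0).round(4),P.max(0).round(4))
E
```

```text
clock: 14.9
tcp_pos: [0.4763, 0.1432, 0.1017]
orientation: [0.0, 0.039, 0.999, 0.0]
wrist_force: [-2.6, 0.1, 6.7]
finger_gap: 0.0597
grip_force: 33.8
clock: 15.4
tcp_pos: [0.4762, 0.1431, 0.1008]
orientation: [-0.0, 0.039, 0.999, 0.0]
wrist_force: [-0.1, 0.5, -0.1]
finger_gap: 0.0855
grip_force: 0.0
clock: 15.9
tcp_pos: [0.4772, 0.1432, 0.2224]
orientation: [0.002, 0.039, 0.999, 0.0]
wrist_force: [-0.1, -0.0, -0.5]
finger_gap: 0.0853
grip_force: 0.0
top_rusk 0.28 [233. 148.] 13777 circ [484.5 142.1] 85.0 z 0.0344 toolunits [-0.056 -0.006  1.567]
left_fader_top 0.9 [278. 305.] 451 [0.6122 0.1608 0.1024] [0.6452 0.1732 0.2772]
right_fader_top 0.89 [197. 303.] 584 [0.6077 0.0741 0.1039] [0.6284 0.1261 0.281 ]
left_mark_tip 0.71 [332. 269.] 267 [0.6145 0.2268 0.0486] [0.6297 0.2364 0.0566]
```

View pics/w4.png

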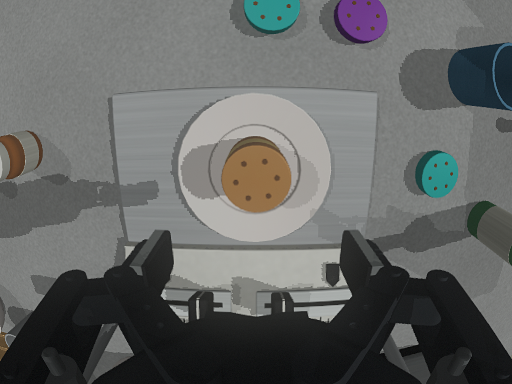

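```bash
python3 -m pendant '[{"travel":[-0.1,0.1,0],"rot":[0,-0.14,0],"fingers":1},{"travel":[-0.3,0.24,0],"rot":[0,-0.28,0],"fingers":0.3},{"travel":[-0.5,0.24,0.1],"rot":[0,-0.433,0],"fingers":0.3},{"travel":[-0.8,0.24,0.3],"rot":[0,-0.433,0],"fingers":0.3},{"travel":[-0.99,0.24,0.5],"rot":[0,-0.433,0],"fingers":0.3},{"travel":[-0.99,0.24,0.5],"rot":[0,-0.433,0],"fingers":0.3},{"travel":[-0.99,0.24,0.5],"rot":[0,-0.433,0],"fingers":0.3},{"travel":[-0.99,0.24,0.5],"rot":[0,-0.433,0],"fingers":0.3}]'
cat > f.py <<'E'
from h import *
s=env.get_state(); im,d=env.read_camera('wrist')
Rt=q2R(s['orientation'])
print('tcp',s['tcp_pos'],'gap',s['finger_gap'],'z',Rt.as_matrix()[:,2].round(3),'y',Rt.as_matrix()[:,1].round(3))
vis=im.copy()
for t in ['left_fader_top','right_fader_top','left_mark_tip','right_mark_tip']:
    for o in env.outline_of('wrist',t)[:2]:
        P=pts('wrist',d,o['mask'],s)
        if len(P)<15: continue
        L=Rt.inv().apply(P-s['tcp_pos'])*1000
        top=L[L[:,2]<np.percentile(L[:,2],10)+5] if 'fader' in t else L
        print(t,round(o['conf'],2),np.round(o['xy']),len(P),'world',np.median(P,0).round(4),'tool mm lo',np.percentile(top,2,0).round(1),'hi',np.percentile(top,98,0).round(1))
        vis[cv2.morphologyEx(o['mask'].astype(np.uint8),cv2.MORPH_GRADIENT,np.ones((3,3)))>0]=(0,0,255)
import sys; cv2.imwrite(sys.argv[1],vis)
E
python3 f.py pics/f1.png
```

```text
clock: 17.0
tcp_pos: [0.5966, 0.1627, 0.1612]
orientation: [0.224, 0.038, 0.974, -0.009]
wrist_force: [0.5, 0.2, -0.2]
finger_gap: 0.0557
grip_force: 0.0
tcp [0.59661695 0.16267004 0.16123623] gap 0.055721001367923594 z [ 0.437 -0.034 -0.899] y [0.078 0.997 0.   ]
left_fader_top 0.68 [256. 200.] 1963 world [0.6168 0.1622 0.1069] tool mm lo [-12.7  -9.3  55.3] hi [18.4 11.6 59.6]
right_fader_top 0.69 [136. 196.] 2262 world [0.6135 0.0789 0.1037] tool mm lo [-13.5 -97.8  55.5] hi [ 18.4 -77.5  60.5]
left_mark_tip 0.59 [336. 140.] 624 world [0.6146 0.2269 0.0486] tool mm lo [ 24.   58.  105.3] hi [ 49.4  73.9 111.9]
right_mark_tip 0.98 [ 91. 145.] 501 world [0.5993 0.0209 0.0486] tool mm lo [  22.3 -149.7  105.6] hi [  49.3 -134.1  111.9]
right_mark_tip 0.38 [195.  10.] 2003 world [0.4976 0.1416 0.0976] tool mm lo [108.7 -50.7  11.3] hi [121.   -6.6  18.3]
```

View pics/f1.png

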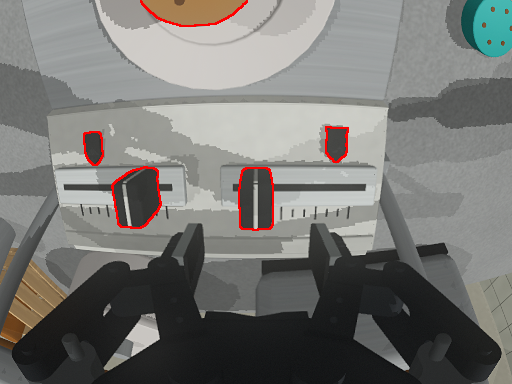

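```bash
python3 -m pendant '[{"travel":[0.02,0.01,0.2],"rot":[0,0,0],"fingers":0.3},{"travel":[0.02,0.01,0.4],"rot":[0,0,0],"fingers":0.3},{"travel":[0.02,0.01,0.55],"rot":[0,0,0],"fingers":0.3},{"travel":[0.02,0.01,0.57],"rot":[0,0,0],"fingers":0.3},{"travel":[0.02,0.01,0.57],"rot":[0,0,0],"fingers":0.3},{"travel":[0.02,0.01,0.57],"rot":[0,0,0],"fingers":0.3}]'
python3 -m pendant '[{"travel":[0,0,0],"rot":[0,0,0],"fingers":-1},{"travel":[0,0,0],"rot":[0,0,0],"fingers":-1},{"travel":[0,0,0],"rot":[0,0,0],"fingers":-1},{"travel":[0,0,0],"rot":[0,0,0],"fingers":-1},{"travel":[0,0,0],"rot":[0,0,0],"fingers":-1},{"travel":[0,0,0],"rot":[0,0,0],"fingers":-1},{"travel":[0,0,0],"rot":[0,0,0],"fingers":-1}]' 20
python3 f.py pics/f2.png
```

```text
clock: 17.85
tcp_pos: [0.6251, 0.1618, 0.0996]
orientation: [0.225, 0.038, 0.974, -0.009]
wrist_force: [0.2, 0.3, -0.2]
finger_gap: 0.0552
grip_force: 0.0
clock: 18.55
tcp_pos: [0.625, 0.1616, 0.0995]
orientation: [0.225, 0.038, 0.974, -0.009]
wrist_force: [-3.7, -0.5, 6.3]
finger_gap: 0.0219
grip_force: 25.7
tcp [0.62502274 0.1616365  0.09949221] gap 0.021896937487801027 z [ 0.438 -0.034 -0.898] y [0.078 0.997 0.   ]
left_fader_top 0.59 [254. 248.] 4200 world [0.6154 0.1638 0.1052] tool mm lo [-13.9  -8.6 -12.5] hi [17.4 11.3 -8.2]
right_fader_top 0.87 [ 91. 236.] 4643 world [0.614  0.0809 0.1   ] tool mm lo [-14.9 -99.2 -12.4] hi [ 17.1 -78.7  -7.1]
right_fader_top 0.51 [ 44. 162.] 791 world [0.599  0.0212 0.0483] tool mm lo [  21.3 -151.1   37.5] hi [  48.2 -135.1   42.6]
left_mark_tip 0.79 [365. 156.] 1171 world [0.6146 0.2267 0.0487] tool mm lo [22.  56.6 37.3] hi [48.2 72.4 42.9]
right_mark_tip 0.85 [ 47. 163.] 791 world [0.5987 0.0212 0.0483] tool mm lo [  21.  -151.7   37.5] hi [  48.4 -135.1   44.2]
right_mark_tip 0.25 [235. 156.] 96744 world [0.6058 0.1503 0.0433] tool mm lo [ -56.2 -184.2  -11.6] hi [127.9 116.3  52.2]
```

```bash
python3 -m pendant '[{"travel":[0,0.1,0],"rot":[0,0,0],"fingers":-1},{"travel":[0,0.22,0],"rot":[0,0,0],"fingers":-1},{"travel":[0,0.34,0],"rot":[0,0,0],"fingers":-1},{"travel":[0,0.46,0],"rot":[0,0,0],"fingers":-1},{"travel":[0,0.53,0],"rot":[0,0,0],"fingers":-1},{"travel":[0,0.53,0],"rot":[0,0,0],"fingers":-1},{"travel":[0,0.53,0],"rot":[0,0,0],"fingers":-1},{"travel":[0,0.53,0],"rot":[0,0,0],"fingers":-1}]'
python3 f.py pics/f3.png
```

```text
clock: 19.6
tcp_pos: [0.63, 0.2262, 0.0995]
orientation: [0.225, 0.037, 0.974, -0.008]
wrist_force: [-2.5, 2.5, 5.6]
finger_gap: 0.0216
grip_force: 25.7
tcp [0.63002753 0.22617    0.09953232] gap 0.02155041656184734 z [ 0.438 -0.032 -0.898] y [0.076 0.997 0.002]
left_fader_top 0.88 [255. 247.] 4377 world [0.6209 0.2283 0.1052] tool mm lo [-14.1  -9.  -12.5] hi [17.4 11.6 -8.1]
right_fader_top 0.96 [ 19. 230.] 2817 world [0.6188 0.0822 0.0921] tool mm lo [ -15.  -155.2  -12.4] hi [  16.5 -142.7   -6.1]
left_mark_tip 0.56 [256. 156.] 1244 world [0.614  0.2276 0.0487] tool mm lo [22.7 -7.2 37.3] hi [48.3  7.9 40.8]
```

View pics/f3.png

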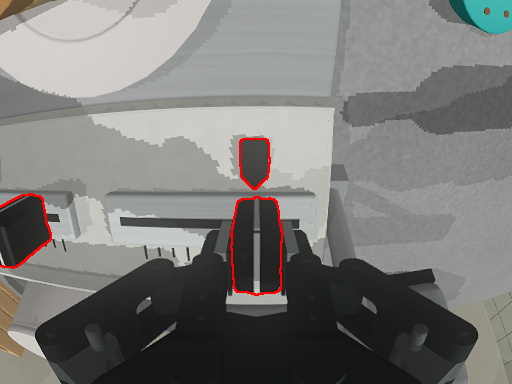

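```bash
python3 -m pendant '[{"travel":[0,0,0],"rot":[0,0,0],"fingers":0.3},{"travel":[0,0,0],"rot":[0,0,0],"fingers":0.3},{"travel":[0,0,0],"rot":[0,0,0],"fingers":0.3},{"travel":[0,0,0],"rot":[0,0,0],"fingers":0.3},{"travel":[0,0,0],"rot":[0,0,0],"fingers":0.3},{"travel":[0,0,0],"rot":[0,0,0],"fingers":0.3}]'
python3 -m pendant '[{"travel":[0,0,-0.2],"rot":[0,0,0],"fingers":0.3},{"travel":[0,0,-0.4],"rot":[0,0,0],"fingers":0.3},{"travel":[0,0,-0.57],"rot":[0,0,0],"fingers":0.3},{"travel":[0,0,-0.57],"rot":[0,0,0],"fingers":0.3},{"travel":[0,-0.3,-0.57],"rot":[0,0,0],"fingers":0.3},{"travel":[0,-0.7,-0.57],"rot":[0,0,0],"fingers":0.3},{"travel":[0,-0.7,-0.57],"rot":[0,0,0],"fingers":0.3},{"travel":[0,-0.7,-0.57],"rot":[0,0,0],"fingers":0.3}]'
python3 -m pendant '[{"travel":[0,-0.3,0],"rot":[0,0,0],"fingers":0.3},{"travel":[0,-0.58,0],"rot":[0,0,0],"fingers":0.3},{"travel":[0,-0.58,0],"rot":[0,0,0],"fingers":0.3},{"travel":[0,-0.58,0],"rot":[0,0,0],"fingers":0.3},{"travel":[0,-0.58,0],"rot":[0,0,0],"fingers":0.3}]'
python3 f.py pics/f4.png
```

```text
clock: 20.45
tcp_pos: [0.6297, 0.2249, 0.0983]
orientation: [0.225, 0.038, 0.974, -0.009]
wrist_force: [0.4, -0.4, 0.2]
finger_gap: 0.0552
grip_force: 0.0
clock: 21.25
tcp_pos: [0.5932, 0.1424, 0.159]
orientation: [0.224, 0.039, 0.974, -0.009]
wrist_force: [-0.6, 0.8, 0.2]
finger_gap: 0.0556
grip_force: 0.0
clock: 21.75
tcp_pos: [0.5881, 0.0755, 0.1597]
orientation: [0.225, 0.037, 0.974, -0.008]
wrist_force: [0.7, 0.7, -0.3]
finger_gap: 0.0556
grip_force: 0.0
tcp [0.58811606 0.07548764 0.15966214] gap 0.055561719338815055 z [ 0.437 -0.033 -0.899] y [0.076 0.997 0.   ]
left_fader_top 0.82 [441. 200.] 2053 world [0.6267 0.2179 0.1006] tool mm lo [-15.4 143.3  54.7] hi [ 16.3 163.3  60.1]
right_fader_top 0.82 [251. 202.] 2016 world [0.61   0.0729 0.1067] tool mm lo [-15.4 -11.5  54.7] hi [16.1  9.7 59. ]
left_mark_tip 0.65 [429. 144.] 482 world [0.6145 0.2258 0.0485] tool mm lo [ 20.8 145.1 104.6] hi [ 47.2 161.7 110.7]
right_mark_tip 0.94 [186. 144.] 657 world [0.5987 0.0199 0.0485] tool mm lo [ 21.5 -63.1 104.8] hi [ 47.5 -46.8 111.2]
right_mark_tip 0.22 [384.  17.] 3000 world [0.494  0.1442 0.0977] tool mm lo [106.6  35.9   7.6] hi [125.6  87.3  20.1]
```

View pics/f4.png

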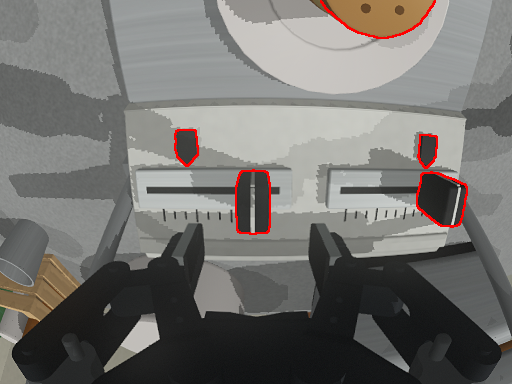

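```bash
python3 -m pendant '[{"travel":[0,-0.015,0.2],"rot":[0,0,0],"fingers":0.3},{"travel":[0,-0.015,0.4],"rot":[0,0,0],"fingers":0.3},{"travel":[0,-0.015,0.55],"rot":[0,0,0],"fingers":0.3},{"travel":[0,-0.015,0.57],"rot":[0,0,0],"fingers":0.3},{"travel":[0,-0.015,0.57],"rot":[0,0,0],"fingers":0.3},{"travel":[0,-0.015,0.57],"rot":[0,0,0],"fingers":0.3}]'
python3 -m pendant '[{"travel":[0,0,0],"rot":[0,0,0],"fingers":-1},{"travel":[0,0,0],"rot":[0,0,0],"fingers":-1},{"travel":[0,0,0],"rot":[0,0,0],"fingers":-1},{"travel":[0,0,0],"rot":[0,0,0],"fingers":-1},{"travel":[0,0,0],"rot":[0,0,0],"fingers":-1},{"travel":[0,0,0],"rot":[0,0,0],"fingers":-1},{"travel":[0,0,0],"rot":[0,0,0],"fingers":-1}]' 20
python3 f.py pics/f5.png
```

```text
clock: 22.6
tcp_pos: [0.6179, 0.0703, 0.0992]
orientation: [0.225, 0.038, 0.974, -0.009]
wrist_force: [0.2, 0.3, -0.2]
finger_gap: 0.0552
grip_force: 0.0
clock: 23.3
tcp_pos: [0.6179, 0.0702, 0.0995]
orientation: [0.225, 0.038, 0.973, -0.009]
wrist_force: [-3.5, 0.7, 5.8]
finger_gap: 0.0215
grip_force: 25.8
tcp [0.61794083 0.07019281 0.09945459] gap 0.02152586662558934 z [ 0.438 -0.034 -0.898] y [0.078 0.997 0.   ]
left_fader_top 0.67 [489. 229.] 2759 world [0.63   0.2167 0.0917] tool mm lo [-14.8 145.5 -12.4] hi [ 16.3 157.3  -5.5]
right_fader_top 0.91 [254. 246.] 4396 world [0.6088 0.0721 0.1052] tool mm lo [-14.3  -9.1 -12.6] hi [17.3 11.5 -8.2]
left_mark_tip 0.59 [477. 161.] 674 world [0.6148 0.2253 0.0485] tool mm lo [ 22.  147.8  37.3] hi [ 47.8 164.1  42.9]
right_mark_tip 0.65 [166. 160.] 1193 world [0.5983 0.0202 0.0485] tool mm lo [ 22.3 -59.5  37.4] hi [ 48.2 -43.8  43. ]
```

```bash
python3 -m pendant '[{"travel":[0,-0.1,0],"rot":[0,0,0],"fingers":-1},{"travel":[0,-0.22,0],"rot":[0,0,0],"fingers":-1},{"travel":[0,-0.34,0],"rot":[0,0,0],"fingers":-1},{"travel":[0,-0.43,0],"rot":[0,0,0],"fingers":-1},{"travel":[0,-0.445,0],"rot":[0,0,0],"fingers":-1},{"travel":[0,-0.445,0],"rot":[0,0,0],"fingers":-1},{"travel":[0,-0.445,0],"rot":[0,0,0],"fingers":-1},{"travel":[0,-0.445,0],"rot":[0,0,0],"fingers":-1}]'
python3 f.py pics/f6.png
```

```text
clock: 24.35
tcp_pos: [0.6137, 0.0162, 0.0994]
orientation: [0.225, 0.038, 0.973, -0.009]
wrist_force: [-3.5, -1.3, 6.5]
finger_gap: 0.0216
grip_force: 25.9
tcp [0.6137323  0.01624017 0.09939666] gap 0.02163032141655627 z [ 0.438 -0.035 -0.898] y [ 0.078  0.997 -0.001]
right_fader_top 0.58 [254. 248.] 4341 world [0.6045 0.0182 0.1052] tool mm lo [-14.3  -9.1 -12.6] hi [17.4 11.4 -8.1]
left_mark_tip 0.24 [317. 157.] 81615 world [0.5994 0.0527 0.0424] tool mm lo [-57.5 -58.2 -11.2] hi [120.1 194.5  53.3]
right_mark_tip 0.87 [258. 161.] 1281 world [0.5981 0.0198 0.0488] tool mm lo [22.2 -5.4 37.3] hi [48.2 10.2 42. ]
```

```bash
python3 -m pendant '[{"travel":[0,0,0],"rot":[0,0,0],"fingers":0.3},{"travel":[0,0,0],"rot":[0,0,0],"fingers":0.3},{"travel":[0,0,0],"rot":[0,0,0],"fingers":0.3},{"travel":[0,0,0],"rot":[0,0,0],"fingers":0.3},{"travel":[0,0,0],"rot":[0,0,0],"fingers":0.3},{"travel":[0,0,0],"rot":[0,0,0],"fingers":0.3}]'
python3 -m pendant '[{"travel":[0,0,-0.2],"rot":[0,0,0],"fingers":0.3},{"travel":[0,0,-0.4],"rot":[0,0,0],"fingers":0.3},{"travel":[0,0,-0.7],"rot":[0,0,0],"fingers":0.3},{"travel":[0,0,-0.7],"rot":[0,0,0],"fingers":0.3},{"travel":[0,0.2,-0.7],"rot":[0,0,0],"fingers":0.3},{"travel":[0,0.4,-0.7],"rot":[0,0,0],"fingers":0.3},{"travel":[0,0.4,-0.7],"rot":[0,0,0],"fingers":0.3},{"travel":[0,0.4,-0.7],"rot":[0,0,0],"fingers":0.3}]'
python3 f.py pics/f7.png
python3 - <<'E'
from h import *
im,d=env.read_camera('side'); cv2.imwrite('pics/s7.png',cv2.resize(im[110:330,130:370],(800,733))[:600])
E
```

```text
clock: 25.2
tcp_pos: [0.6134, 0.0169, 0.0982]
orientation: [0.225, 0.038, 0.974, -0.009]
wrist_force: [-0.6, -0.2, 0.1]
finger_gap: 0.0551
grip_force: 0.0
clock: 26.0
tcp_pos: [0.5803, 0.0679, 0.1732]
orientation: [0.224, 0.037, 0.974, -0.009]
wrist_force: [0.1, 0.0, 0.1]
finger_gap: 0.0557
grip_force: 0.0
tcp [0.58027165 0.06786801 0.17318561] gap 0.05567876582291396 z [ 0.436 -0.034 -0.899] y [ 0.077  0.997 -0.   ]
left_fader_top 0.59 [436. 194.] 1851 world [0.627  0.2181 0.1002] tool mm lo [-15.9 151.5  69.9] hi [ 15.9 172.3  75.2]
right_fader_top 0.95 [192. 196.] 1895 world [0.6077 0.0211 0.1052] tool mm lo [-15.8 -57.1  70. ] hi [ 15.7 -36.9  74.9]
right_mark_tip 0.78 [200. 141.] 530 world [0.5983 0.0197 0.0486] tool mm lo [ 21.6 -54.2 120.1] hi [ 46.6 -38.9 123.1]
```

View pics/f7.png

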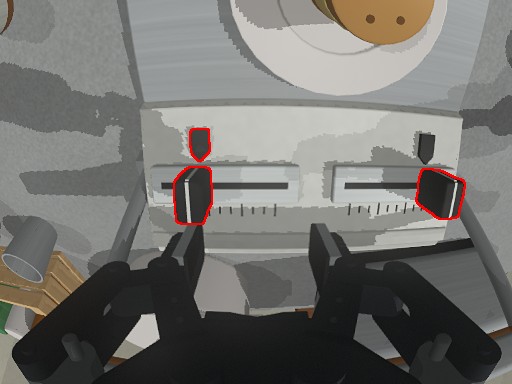

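View pics/s7.png

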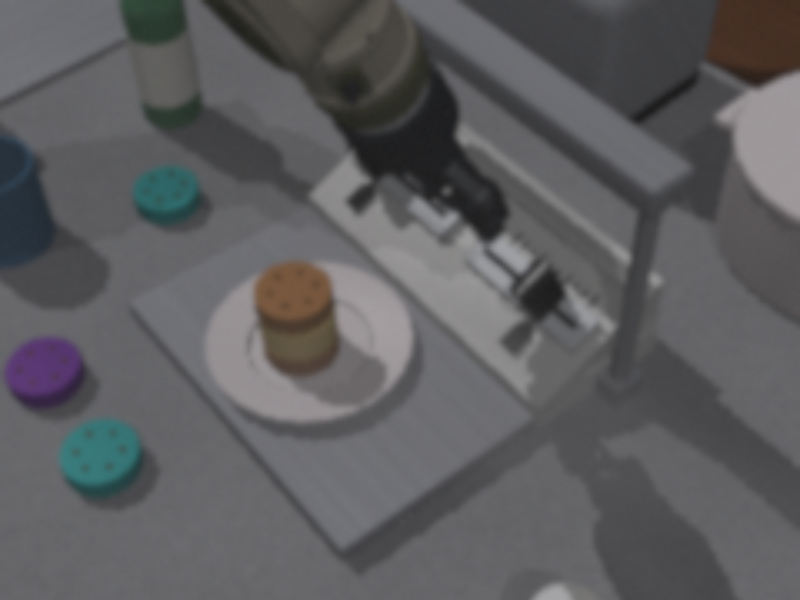

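```bash
python3 -c "
from workcell import env
print(env.hand_in())"
```

```text
the job is handed in; nothing more can be done
None
```

The job is done and handed in at about 26 s on the robot's clock; the hand-in gave no verdict. The cheese and second rusk are stacked straight on the plated rusk, and by camera each fader is within about 1 mm of its pointer.

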